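# Load the soldering sled and slide it home in the fume box

### The job

Lay the boat-shaped soldering block flat in the shallow pocket of the sled, lengthwise, and let go of it; then push the sled along its track into the clear fume box until it is fully home against the stop at the back, without forcing or ramming it, and leave it there with the block still in its pocket. The sled jams if it is pushed off its centre line. Leave the other things on the bench alone.

Things in the scene. Friction and masses are not known exactly. Their poses are not given: they have to be found in the camera images.
- block_center (a point): Centre (20 mm above its underside) of the tan fire-brick soldering block: boat-shaped (pointed oval) from above, 106 mm long (its x), 50 mm wide at mid-length (its y), 40 mm high, flat top and bottom, upright curved sides, 0.13 to 0.22 kg. It stands flat on the bench left or right of the track; a rectangular brick of the same material stands on the other side.
- sled_seat (a point): Middle of the sled's pocket, on the deck's top face, 24 mm above the bench; x axis along the sled into the box. The pocket measures 130 mm (x) by 66 mm (y) inside its frame of ribs, 6 mm wide and 5 mm high; the block lies in it with its length along x.
- sled_push (a point): Centre of the rear face (towards the robot) of the sled's push plate, 89 mm behind the pocket's middle. The plate is upright, 130 mm wide, 12 mm thick, 34 to 67 mm above the bench; this point is 45 mm above it, on the centre line. Pushed here the loaded sled slides at 1 to 3 N; pushed more than about 12 mm to one side it skews and its shoes jam.
- sled_front (a point): Centre of the sled's front end face, 170 mm ahead of sled_push, 18 mm above the bench. It meets the stop bar when the sled is home.
- lip (a point): Middle of the lower edge of the fume box's front lip (aluminium bar 12 mm thick), 105 mm above the bench; x axis level, along the track's centre line into the box. A clear visor stands above the lip up to 180 mm. With the sled home its push plate's rear face is 0 to 22 mm in front of the lip, so the tool must lean forward 30 to 40 degrees to reach under the lip for the last part of the push.
- fume_box: Fixed fume box (clear panels, aluminium frame, 240 mm wide, 210 deep, open in front below the lip) and its track: base plate 12 mm thick, 170 wide, from 250 mm before the lip to 200 behind it; two rails, 133 mm apart inside, with inward lips over the sled's shoes, tops 28 mm above the bench, 121 mm apart. Origin on the bench under lip; x into the box.
- stop_pin (a joint): Travel (m) of the brass spring pin in the stop: 0 when free, 0.006 when the sled's front end is fully home against the stop bar. The stop is a rigid steel bar (90 mm wide, 22 high) fixed across the track in the box, its face 150 to 168 mm behind the lip, set differently each time. The pin stands 6 mm out of its face, presses back with less than 1 N, and the sled's own friction holds it in.
- sled: The sled: loose aluminium plate 170 mm long (x, into the box), 84 wide, 12 thick, 0.4 to 0.6 kg, with pocket and push plate. Its smooth sole lies on the base plate; only two rubber-faced guide shoes, 34 mm long, standing out from its sides 65 mm ahead of sled_push, run between the rails, with 1.5 mm play each side. Origin under its middle, 12 mm above the bench.
- block: The soldering block (see block_center); origin in the middle of its underside.
- brick: Bystander: rectangular tan brick, 100 x 60 x 40 mm; origin centre of underside.
- jar: Bystander: amber glass jar, diameter 66, height 70 mm; origin centre of underside.
- hammer: Bystander: small hammer, 220 mm long, lying along its x axis.
- file: Bystander: flat file with wooden handle, 240 mm long, lying along its x axis.
- pliers: Bystander: pliers, about 150 mm long, lying along their x axis.
- dish: Bystander: white bowl, diameter 100, height 30 mm; origin centre of underside.
- bench_block: Bystander: square steel block, 65 x 65 x 20 mm; origin centre of underside.
There are look-alikes about, which are no part of the job. What is shaped like the block but green or turquoise is not meant.

How it is judged (in metres and radians):
On the way:
1. the block lies flat in the sled's pocket, lengthwise and released, while the sled is still out in front of the box (x of block_center in the frame of sled_seat between -0.016 and 0.016 m and y of block_center in the frame of sled_seat between -0.014 and 0.014 m and z of block_center in the frame of sled_seat between 0.016 and 0.025 m and angle between the x axis of block_center and the x axis of sled_seat, either way round below 0.45 rad and contact force between the fingers and block below 0.1 N and x of sled in the frame of lip below -0.03 m and linear speed of block below 0.05 m/s), for 0.2 s.
At the end, for the whole second after the job is handed in: Sled at rest and flat in its track, its front end home: stop pin pressed in more than 4 mm (6 mm is fully home); sled within 0.12 rad of the track; block at rest, flat, lengthwise (within 0.45 rad) in the pocket, centre within 16 mm along and 14 mm across of its middle (value of joint stop_pin above 0.004 m and angle between the x axis of sled and the x axis of lip, either way round below 0.12 rad and angle between each of sled, block's own z axis and vertical below 0.1 rad and x of block_center in the frame of sled_seat between -0.016 and 0.016 m and y of block_center in the frame of sled_seat between -0.014 and 0.014 m and z of block_center in the frame of sled_seat between 0.016 and 0.025 m and angle between the x axis of block_center and the x axis of sled_seat, either way round below 0.45 rad and linear speed of each of sled, block below 0.02 m/s); the robot touches nothing.
It fails at once if the sled is forced: fingers push on it with more than 45 N (contact force between the fingers and sled above 45 N).
It fails at once if a bystander is moved by more than 30 mm (distance of any of brick, jar, hammer, file, pliers, dish, bench_block from where it was at the start of the episode above 0.03 m).
It also fails if it takes over 61 s, if anything falls off the work surface, if the arm or the gripper's body presses on something with over 40 N, if the wrist force passes 120 N, or if a joint passes its speed limit or range.

### The arm

A 6-joint arm with a two-finger parallel gripper is mounted at the origin on the work surface. World frame = base frame: x ahead of the robot, y to its left, z up, the work surface at z = 0. Lengths are in mm, angles in rad, forces in N, time in s.
With the tool pointing down it reaches from about 300 to 850 mm from the base axis. Payload 5.4 kg.
Tool frame: the origin (TCP) lies at the very end of the fingers, on their centre line; the grasp point (between the pads) lies 19 mm behind it; z points along the fingers, y is the line along which they close (so a half turn about z gives the same grasp; the last joint's range is limited). The gripper opens to 85 mm and grips with 20 to 120 N. Pads are 22 mm wide; open, the fingers measure 114 mm over their backs; the gripper's body (76 mm by 85 mm) begins 54 mm behind the grasp point. The pads swing forward as they close: fully open they stand 13 mm farther back than shut.
Start: joints at [1.034, 0.158, 1.597, -0, 1.386, -0.21], TCP at [184.593, 544.547, 231.299] pointing down, gripper open.
Joint ranges: [-2.91, 2.91], [-0.94, 2.29], [0.18, 2.7], [-1.29, 4.43], [0.17, 2.64], [-3, 3]. Speed limits (rad/s): [2.57, 2.57, 3.14, 3.14, 3.14, 3.14].

### API

Orientations are given as a unit quaternion [x, y, z, w].
In Python, from cell import ctrl, optics gives the robot as it stands.
- The arm moves only by the tool carry_out, never from a script. Its argument "targets" is a list of rows, each an object with "offset": the shift along the tool's x, y, z in units of 30 mm (1.0 is 30 mm), a list of three; "twist": the turn, a rotation vector about the tool's x, y, z in degrees, a list of three; "jaw": the closure, from 0 (fully open) to 1 (shut). In form: [{"offset": [dx, dy, dz], "twist": [wx, wy, wz], "jaw": jaw}, ...]. A call has 1 to 12 rows; each row shifts and turns the commanded pose from where the row before left it, along the tool's axes as they then stand; what a row does not reach is not made up. A row lasts 1/12 s, in which the tool goes at most 41.7 mm and 7.16 degrees, less where a joint would pass 70% of its speed; a pose out of reach is approached as far as the arm can. A call is refused whole if a number of a shift passes 1 or a number of a turn 7.16, either way. A call with a gripper value outside its range is refused whole. The fingers move at their own pace and stop on an object; "squeeze" is the grip in N (left out, the last holds). Time passes only in rows, so rows that do not move let the fingers close. It gives the time, the measured TCP pose, the force, the opening and the grip force at its end, in the units of the state.
- ctrl.read_state(): the state, without advancing time (a new reading comes with each control period).
- optics.camera(name): name is "scene" or "top" or "wrist"; returns (picture, depth): 384x512x3 uint8, red, green, blue; 384x512 float32, mm along the optical axis (not along the pixel's ray), 0 where there is no reading.
- optics.camera_info(name): a dict with "K" (3x3 intrinsics, pixels), "rvec" (rotation vector, rad) and "tvec" (3), from world to camera coordinates, as OpenCV has them. Camera axes: x right, y down, z forward; pixel columns grow to the right and rows downward; lengths in mm; the calibration is good to about 2 mm. A picture is of the moment at which its call begins: read the wrist's pose just before it. camera_info takes no time and is no camera call; for the wrist camera it gives the pose at the moment of the call.
- ctrl.close_job(): hands the job in; it is judged then, once.
The state is a dict: "time": time; "joints": joint angles; "joint_velocities": joint speeds; "tau": joint torques, N m; "eef_pos": TCP position; "orientation": TCP orientation; "ft_force": force on the tool from outside, world axes, zero at the start; "moment": the same for the moment, N m; "width": finger opening in mm; "grip_force": force on a finger pad.
Only numpy, scipy, OpenCV 4.12 (cv2) and the standard library are available. Lean on these libraries where they do the work, as an engineer would, in place of code of your own. Each camera call takes 0.05 s, during which the arm holds its last target. There are 200 camera calls.

## Working session

There is one attempt and no reset: what is moved stays moved. The work goes in short steps, Python scripts to look and compute and a tool call to move; the robot and the scene stay as the last step left them, time stands still between calls to the robot, and variables do not carry over. Pictures are saved under pics/ and viewed, at most 12 in all, crops included, and the job is handed in when it is done.

Besides the shell and the picture viewer there is one more tool, called after "Call:" as name([rows], argument=value, ...), one row to a line, values as JSON. carry_out: Moves the arm, as the interface text tells. Its arguments: {"type":"object","properties":{"targets":{"type":"array"},"squeeze":{"type":"number"}},"required":["targets"]}

```bash
ls; mkdir -p pics
cat > h.py <<'E'
import numpy as np, cv2
from scipy.spatial.transform import Rotation as R
from cell import ctrl, optics
def cam(n):
    i=optics.camera_info(n); p,d=optics.camera(n)
    return p,d,np.array(i['K'],float),R.from_rotvec(np.ravel(i['rvec'])).as_matrix(),np.ravel(i['tvec'])
def world(d,K,Rm,t):
    v,u=np.mgrid[:d.shape[0],:d.shape[1]]
    c=np.stack([(u-K[0,2])/K[0,0]*d,(v-K[1,2])/K[1,1]*d,d],-1)
    return (c-t)@Rm
def plane(u,v,z,K,Rm,t):
    r=Rm.T@np.array([(u-K[0,2])/K[0,0],(v-K[1,2])/K[1,1],1]); o=-Rm.T@t
    return o+r*(z-o[2])/r[2]
E
python3 - <<'E'
from h import *
for n in ['top','scene']:
    p,d,K,Rm,t=cam(n); cv2.imwrite(f'pics/{n}0.png',p[...,::-1]); np.savez(f'{n}0.npz',p=p,d=d,K=K,R=Rm,t=t); print(n,-Rm.T@t,K[0,0],(d>0).mean())
s=ctrl.read_state();print(s)
E
```

```text
pics
top [ 413.8307316    -5.07386919 1554.83738002] 456.1874081361412 0.9961140950520834
scene [1280.02523552  676.30879613 1046.58294727] 489.65854208430716 0.9954833984375
{'time': 0.1, 'joints': array([ 1.03387437e+00,  1.59005332e-01,  1.59812676e+00, -6.75218487e-06,
        1.38619289e+00, -2.10065212e-01]), 'joint_velocities': array([ 0.00142314, -0.00073721, -0.00235749, -0.00020926, -0.0011026 ,
       -0.00045864]), 'tau': array([-7.32036624e-04, -3.96986926e+01, -3.32339716e+01, -3.31004931e-04,
        4.06613282e-03, -3.76881545e-06]), 'eef_pos': array([184.33026426, 544.074564  , 230.39426324]), 'orientation': array([ 1.62701171e-01,  9.86675012e-01, -8.07662661e-04, -3.12949237e-04]), 'ft_force': array([-0.22778084, -0.04665268,  0.11451395]), 'moment': array([-0.0416827 ,  0.03083458,  0.02391365]), 'grip_force': 0.0, 'width': 85.49416885189989}
```

View pics/top0.png

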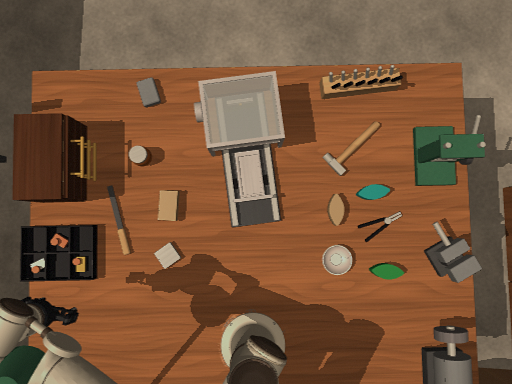

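View pics/scene0.png

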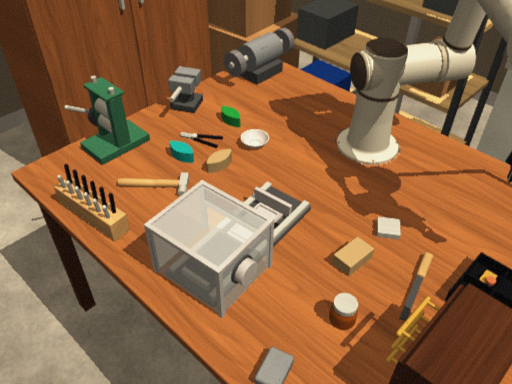

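The top view shows the tan boat block at about (338,209) and the rectangular brick at (169,206). The sled's pocket is around (249,172), its push plate near (256,203), and the box is above them. Next I measure these.

Run:
```python
from h import *
z=np.load('top0.npz');p,d,K,Rm,t=[z[k] for k in ['p','d','K','R','t']]
W=world(d,K,Rm,t)
hsv=cv2.cvtColor(p,cv2.COLOR_RGB2HSV)
print(hsv[209,338],p[209,338],W[209,338], 'table',W[250,300])
m=((W[...,2]>30)&(W[...,2]<50)).astype(np.uint8)
sub=np.zeros_like(m); sub[180:240,315:360]=m[180:240,315:360]
c=max(cv2.findContours(sub,0,2)[0],key=cv2.contourArea)
pts=np.array([plane(u,v,40,K,Rm,t)[:2] for u,v in c[:,0]],np.float32)
print('block',cv2.minAreaRect(pts))
# top crop
cr=cv2.resize(p[60:235,190:295],None,fx=3.4,fy=3.4,interpolation=cv2.INTER_CUBIC);cv2.imwrite('pics/crop1.png',cr[...,::-1])
for v in range(150,226,4): print(v,[int(x) for x in W[v,220:286:4,2]])
print(W[150,220],W[224,280])
```

```text
[ 16 119 176] [176 138  94] [ 447.01521201 -294.21466475   36.58443697] table [ 311.95382868 -167.4423488     4.15650402]
block ((445.5036315917969, -288.5333557128906), (49.846927642822266, 102.9087142944336), 88.19483947753906)
150 [-1, 27, 22, 14, 10, 13, 12, 11, 23, 22, 8, 9, 33, 0, -2, 2, -2]
154 [-5, 27, 21, 17, 27, 26, 25, 24, 22, 26, 14, 10, 13, -1, 0, 0, 3]
158 [-2, 26, 29, 13, 26, 16, 21, 25, 17, 22, 12, 11, 25, 4, -1, -7, 0]
162 [0, 10, 25, 15, 23, 27, 26, 24, 28, 27, 26, 11, 23, 17, -3, 0, -1]
166 [-1, 8, 26, 11, 16, 19, 24, 22, 20, 21, 24, 1, 28, 10, -7, 6, -1]
170 [4, 13, 27, 12, 8, 29, 21, 29, 26, 26, 28, 12, 25, 22, -3, 0, -1]
174 [0, 1, 29, 16, 10, 23, 19, 23, 23, 24, 34, 9, 24, 29, 3, 0, 0]
178 [0, 2, 28, 11, 13, 25, 22, 25, 23, 23, 25, 24, 21, 25, 4, 4, 0]
182 [-1, 5, 28, 24, 18, 28, 20, 20, 21, 23, 26, 26, 20, 33, 0, -6, 4]
186 [0, -4, 30, 27, 30, 27, 25, 24, 27, 18, 24, 10, 8, 29, 7, 0, -1]
190 [2, -2, 1, 24, 13, 26, 24, 23, 23, 28, 19, 26, 10, 22, 8, -5, 3]
194 [2, 0, 7, 27, 15, 23, 19, 31, 25, 26, 22, 20, 19, 61, 5, 3, 0]
198 [2, 0, 9, 24, 16, 68, 67, 66, 68, 70, 63, 65, 52, 15, 25, -5, 7]
202 [2, -1, 16, 30, 65, 8, 7, 14, 15, 13, 10, 9, 12, 30, 27, 0, 0]
206 [0, 3, -6, 24, 12, 6, 8, 14, 20, 10, 7, 11, 7, 24, 22, 1, -3]
210 [-1, 0, 1, 31, 23, 16, 8, 12, 14, 19, 10, 13, 11, 10, 30, 0, -2]
214 [2, 0, -3, 31, 21, 13, 5, 6, 13, 11, 8, 8, 6, 11, 27, 7, -1]
218 [-3, 4, 4, 27, 23, 8, 12, 10, 7, 17, 9, 15, 13, 20, 27, 12, -3]
222 [0, 0, -3, 11, 34, 10, 14, 13, 11, 6, 8, 13, 11, -8, 0, -3, -1]
[658.58295343  97.98833477  -1.74081665] [ 400.77711326 -102.19401551    0.95932986]
```

View pics/crop1.png

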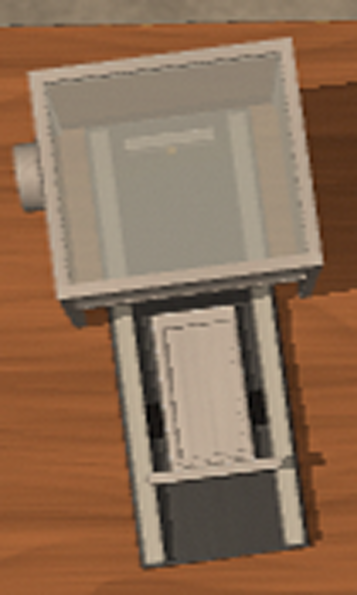

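The crop shows the two rails and the base plate's front edge at about y=560 and y=540. The push plate is the light bar at about (215,470), and the stop bar is visible in the box near (168,140). I'll fit lines to these.

Run:
```python
from h import *
z=np.load('top0.npz');p,d,K,Rm,t=[z[k] for k in ['p','d','K','R','t']]
W=world(d,K,Rm,t); hsv=cv2.cvtColor(p,cv2.COLOR_RGB2HSV)
g=(hsv[...,1]<75)
L=[];Rr=[]
for v in range(160,218,2):
    r=np.where(g[v,215:300])[0]+215
    # largest run around centre
    L.append(plane(r.min()-.5,v,28,K,Rm,t)[:2]);Rr.append(plane(r.max()+.5,v,28,K,Rm,t)[:2])
def fit(P):
    P=np.array(P)
    for _ in range(3):
        a,b=np.polyfit(P[:,0],P[:,1],1); e=P[:,1]-a*P[:,0]-b; P=P[abs(e)<max(3,1.5*e.std())]
    print('line y=%.4fx+%.1f n%d sd%.1f'%(a,b,len(P),e.std())); return a,b
l=fit(L);r=fit(Rr)
a=(l[0]+r[0])/2;b=(l[1]+r[1])/2;th=np.arctan(a);print('yaw',np.degrees(th),'width',(l[1]-r[1]+ (l[0]-r[0])*480)*np.cos(th),'mid at 480',a*480+b)
ux=np.array([np.cos(th),np.sin(th)]);uy=np.array([-ux[1],ux[0]])
o=np.array([480,a*480+b]);
Q=W[...,:2]-o; sx=Q@ux; sy=Q@uy
reg=np.zeros(g.shape,bool);reg[185:215,220:290]=1
m=reg&(W[...,2]>56)&(W[...,2]<76)
print('plate n',m.sum(),'s',np.percentile(sx[m],[5,25,50,75,95]),'y',np.percentile(sy[m],[2,50,98]), W[m].mean(0))
# lip/box front: z 105..200
reg[:]=0;reg[120:165,195:300]=1
m=reg&(W[...,2]>95)&(W[...,2]<230); print('box front smin',np.percentile(sx[m],[0,1,3,10,25]))
# edges along centreline at z=12 : front edge of base plate
for zz in (12,24,67):
  print(zz,[(v,round(float((plane(252,v,zz,K,Rm,t)[:2]-o)@ux),1)) for v in (155,198,224)])
# block
m=((hsv[...,0]>10)&(hsv[...,0]<24)&(hsv[...,1]<150)&(hsv[...,2]>140)).astype(np.uint8)
s=np.zeros_like(m);s[185:235,318:358]=m[185:235,318:358]
c=max(cv2.findContours(s,0,2)[0],key=cv2.contourArea)
pts=np.array([plane(u,v,40,K,Rm,t)[:2] for u,v in c[:,0]],np.float32);print('block',cv2.minAreaRect(pts))
ys,xs=np.where(s);P=np.array([plane(u,v,40,K,Rm,t)[:2] for u,v in zip(xs,ys)]);w,V=np.linalg.eigh(np.cov(P.T));print(P.mean(0),np.degrees(np.arctan2(V[1,1],V[0,1])),len(P))
cv2.imwrite('pics/blk.png',cv2.resize(np.hstack([p[185:235,318:358,::-1],np.repeat(s[185:235,318:358,None]*255,3,2)]),None,fx=8,fy=8))
print('o',o)
```

```text
line y=0.1116x+18.0 n29 sd1.0
line y=0.1157x+-149.6 n29 sd1.2
yaw 6.484659280894757 width 164.52884045939345 mid at 480 -11.241190647669548
plate n 146 s [ 2.13772033  4.58869603  7.71518491 10.70039326 13.22725577] y [-63.51263539  -1.75237815  60.39782568] [487.85176924 -12.22765327  65.83760529]
box front smin [171.22113073 171.94232852 172.49770887 174.31542781 181.40937038]
12 [(155, 156.1), (198, 10.7), (224, -76.3)]
24 [(155, 154.4), (198, 10.1), (224, -76.2)]
67 [(155, 148.2), (198, 8.0), (224, -75.9)]
block ((445.55987548828125, -286.8656921386719), (46.52924728393555, 102.91594696044922), 88.07060241699219)
[ 445.99159553 -287.88582807] 178.95154713274394 335
o [480.         -11.24119065]
```

View pics/blk.png

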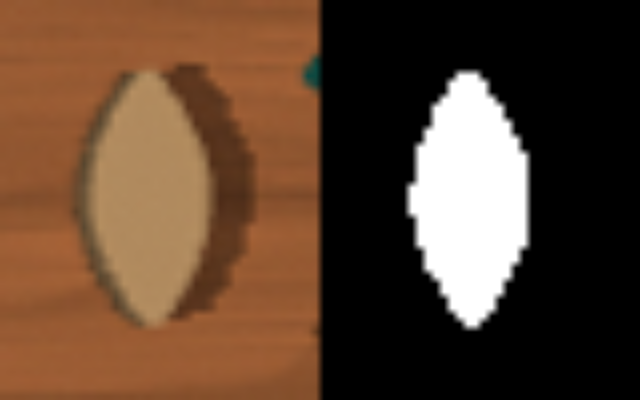

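```bash
cat >> h.py <<'E'
def goal(yaw,lean=0):
    # tool x at yaw (deg) when down, tool z leaning forward (toward yaw+180) by lean
    y=np.radians(yaw); x=np.array([np.cos(y),np.sin(y),0]); f=-x; l=np.radians(lean)
    zt=np.array([0,0,-1])*np.cos(l)+f*np.sin(l); yt=np.cross([0,0,-1.],x); return np.stack([np.cross(yt,zt),yt,zt],1)
def delta(p,Rg,after=False):
    s=ctrl.read_state(); Rc=R.from_quat(s['orientation'])
    tw=(Rc.inv()*R.from_matrix(Rg)).as_rotvec(degrees=True); D=np.array(p)-s['eef_pos']
    print('pos',s['eef_pos'].round(1),'t',round(s['time'],2),'f',s['ft_force'].round(1),'w',round(s['width'],1))
    print('twist',tw.round(2),'off now',(Rc.inv().apply(D)/30).round(3),'off after',(Rg.T@D/30).round(3))
E
python3 - <<'E'
from h import *
delta([446,-288,200],goal(179))
i=optics.camera_info('wrist');Rm=R.from_rotvec(np.ravel(i['rvec'])).as_matrix();c=-Rm.T@np.ravel(i['tvec'])
s=ctrl.read_state();Rc=R.from_quat(s['orientation'])
print('cam in tool',Rc.inv().apply(c-s['eef_pos']),'axis',Rc.inv().apply(Rm[2]),i['K'][0])
E
```

```text
pos [184.3 544.1 230.4] t 0.1 f [-0.2 -0.   0.1] w 85.5
twist [ -0.09  -0.04 -17.73] off now [-17.166 -23.465   1.047] off after [ -9.205 -27.579   1.013]
cam in tool [  68.8121366     0.80702895 -141.74911495] axis [-2.70659305e-01 -9.79092135e-05  9.62675195e-01] [341.35088524   0.         257.92927879]
```

Call:
carry_out([
  {"offset": [0,0,0],"twist": [0,0,-5.9],"jaw": 0},
  {"offset": [0,0,0],"twist": [0,0,-5.9],"jaw": 0},
  {"offset": [0,0,0],"twist": [0,0,-5.9],"jaw": 0},
  {"offset": [-0.33,-0.98,0],"twist": [0,0,0],"jaw": 0},
  {"offset": [-0.33,-0.98,0],"twist": [0,0,0],"jaw": 0},
  {"offset": [-0.33,-0.98,0],"twist": [0,0,0],"jaw": 0},
  {"offset": [-0.33,-0.98,0],"twist": [0,0,0],"jaw": 0},
  {"offset": [-0.33,-0.98,0],"twist": [0,0,0],"jaw": 0},
  {"offset": [-0.33,-0.98,0],"twist": [0,0,0],"jaw": 0},
  {"offset": [-0.33,-0.98,0],"twist": [0,0,0],"jaw": 0},
  {"offset": [-0.33,-0.98,0],"twist": [0,0,0],"jaw": 0},
  {"offset": [-0.33,-0.98,0],"twist": [0,0,0],"jaw": 0},
])

```text
time: 1.1
eef_pos: [268.7, 276.9, 230.9]
orientation: [0.009, 1.0, -0.0, -0.0]
ft_force: [0.9, 0.2, 0.4]
width: 85.2
grip_force: 0.0
```

Call:
carry_out([
  {"offset": [-0.33,-0.98,0],"twist": [0,0,0],"jaw": 0},
  {"offset": [-0.33,-0.98,0],"twist": [0,0,0],"jaw": 0},
  {"offset": [-0.33,-0.98,0],"twist": [0,0,0],"jaw": 0},
  {"offset": [-0.33,-0.98,0],"twist": [0,0,0],"jaw": 0},
  {"offset": [-0.33,-0.98,0],"twist": [0,0,0],"jaw": 0},
  {"offset": [-0.33,-0.98,0],"twist": [0,0,0],"jaw": 0},
  {"offset": [-0.33,-0.98,0],"twist": [0,0,0],"jaw": 0},
  {"offset": [-0.33,-0.98,0],"twist": [0,0,0],"jaw": 0},
  {"offset": [-0.33,-0.98,0],"twist": [0,0,0],"jaw": 0},
  {"offset": [-0.33,-0.98,0],"twist": [0,0,0],"jaw": 0},
  {"offset": [-0.33,-0.98,0],"twist": [0,0,0],"jaw": 0},
  {"offset": [-0.33,-0.98,0],"twist": [0,0,0],"jaw": 0},
])

```text
time: 2.1
eef_pos: [381.3, -78.0, 231.0]
orientation: [0.009, 1.0, 0.0, -0.0]
ft_force: [1.0, 0.8, 0.7]
width: 85.5
grip_force: 0.0
```

Call:
carry_out([
  {"offset": [-0.33,-0.98,0],"twist": [0,0,0],"jaw": 0},
  {"offset": [-0.33,-0.98,0],"twist": [0,0,0],"jaw": 0},
  {"offset": [-0.33,-0.98,0],"twist": [0,0,0],"jaw": 0},
  {"offset": [-0.33,-0.98,0],"twist": [0,0,0],"jaw": 0},
  {"offset": [-0.33,-0.98,0],"twist": [0,0,0],"jaw": 0},
  {"offset": [-0.33,-0.98,0],"twist": [0,0,0],"jaw": 0},
  {"offset": [-0.33,-0.98,0],"twist": [0,0,0],"jaw": 0},
  {"offset": [0,0,0],"twist": [0,0,0],"jaw": 0},
  {"offset": [0,0,0],"twist": [0,0,0],"jaw": 0},
])

```text
time: 2.85
eef_pos: [446.7, -284.2, 230.4]
orientation: [0.01, 1.0, 0.001, -0.001]
ft_force: [0.1, 0.3, 0.0]
width: 85.4
grip_force: 0.0
```

Run:
```python
from h import *
p,d,K,Rm,t=cam('wrist'); np.savez('w1.npz',p=p,d=d,K=K,R=Rm,t=t); cv2.imwrite('pics/w1.png',p[...,::-1])
hsv=cv2.cvtColor(p,cv2.COLOR_RGB2HSV)
W=world(d,K,Rm,t); m=((W[...,2]>33)&(W[...,2]<46)&(abs(W[...,0]-446)<70)&(abs(W[...,1]+288)<45)).astype(np.uint8)
m=cv2.morphologyEx(m,cv2.MORPH_OPEN,np.ones((3,3)))
c=max(cv2.findContours(m,0,2)[0],key=cv2.contourArea)
P=np.array([plane(u,v,40,K,Rm,t)[:2] for u,v in c[:,0]],np.float32)
print(cv2.minAreaRect(P),cv2.boundingRect(c),P.min(0),P.max(0))
delta([446,-288,5],goal(179))
```

```text
((443.28033447265625, -286.8799743652344), (49.53569412231445, 105.24748992919922), 88.81565856933594) (229, 107, 51, 106) [ 390.61234 -311.69006] [ 495.95334 -262.15424]
pos [ 446.6 -283.2  230.6] t 2.9 f [-0.   0.2 -0.1] w 85.6
twist [ 0.09 -0.07 -0.06] off now [ 0.009 -0.173  7.519] off after [ 0.018 -0.161  7.519]
```

View pics/w1.png

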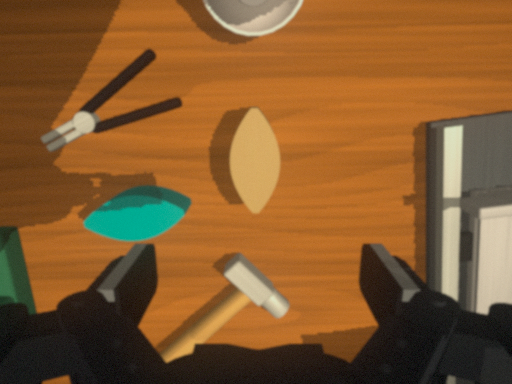

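The block is centred at about (255,160) between the open fingers, clear of the pliers and hammer. I'll go down, grip and lift.

Call:
carry_out([
  {"offset": [0.07,-0.14,0.8],"twist": [0,0,0],"jaw": 0},
  {"offset": [0,0,0.9],"twist": [0,0,0],"jaw": 0},
  {"offset": [0,0,0.9],"twist": [0,0,0],"jaw": 0},
  {"offset": [0,0,0.9],"twist": [0,0,0],"jaw": 0},
  {"offset": [0,0,0.9],"twist": [0,0,0],"jaw": 0},
  {"offset": [0,0,0.9],"twist": [0,0,0],"jaw": 0},
  {"offset": [0,0,0.9],"twist": [0,0,0],"jaw": 0},
  {"offset": [0,0,0.7],"twist": [0,0,0],"jaw": 0},
  {"offset": [0,0,0.55],"twist": [0,0,0],"jaw": 0},
  {"offset": [0,0,0],"twist": [0,0,0],"jaw": 0},
])

```text
time: 3.73
eef_pos: [442.4, -283.9, 4.5]
orientation: [0.008, 1.0, 0.003, -0.003]
ft_force: [0.5, 1.3, -0.2]
width: 85.4
grip_force: 0.0
```

Call:
carry_out([
  {"offset": [0,0,0],"twist": [0,0,0],"jaw": 0.3},
  {"offset": [0,0,0],"twist": [0,0,0],"jaw": 0.6},
  {"offset": [0,0,0],"twist": [0,0,0],"jaw": 1},
  {"offset": [0,0,0],"twist": [0,0,0],"jaw": 1},
  {"offset": [0,0,0],"twist": [0,0,0],"jaw": 1},
  {"offset": [0,0,0],"twist": [0,0,0],"jaw": 1},
  {"offset": [0,0,0],"twist": [0,0,0],"jaw": 1},
], squeeze=35)

```text
time: 4.32
eef_pos: [446.1, -288.6, 9.9]
orientation: [0.009, 1.0, -0.001, 0.001]
ft_force: [-0.3, -0.1, 7.1]
width: 49.1
grip_force: 37.5
```

Call:
carry_out([
  {"offset": [0,0,-0.3],"twist": [0,0,0],"jaw": 1},
  {"offset": [0,0,-0.6],"twist": [0,0,0],"jaw": 1},
  {"offset": [0,0,-0.9],"twist": [0,0,0],"jaw": 1},
  {"offset": [0,0,-0.9],"twist": [0,0,0],"jaw": 1},
  {"offset": [0,0,-0.9],"twist": [0,0,0],"jaw": 1},
  {"offset": [0,0,-0.4],"twist": [0,0,0],"jaw": 1},
  {"offset": [0,0,0],"twist": [0,0,0],"jaw": 1},
  {"offset": [0,0,0],"twist": [0,0,0],"jaw": 1},
])

```text
time: 4.98
eef_pos: [444.8, -287.6, 127.7]
orientation: [0.009, 1.0, -0.0, 0.0]
ft_force: [-0.7, -0.2, -2.2]
width: 48.8
grip_force: 36.8
```

Run:
```python
from h import *
delta([570.1,-1,125],goal(186.5))
p,d,K,Rm,t=cam('wrist'); cv2.imwrite('pics/w2.png',p[...,::-1])
s=ctrl.read_state();Rc=R.from_quat(s['orientation']);print(s['grip_force'])
W=world(d,K,Rm,t); hsv=cv2.cvtColor(p,cv2.COLOR_RGB2HSV)
T=(W-s['eef_pos'])@Rc.as_matrix() # tool coords
m=(abs(T[...,0])<80)&(abs(T[...,1])<24)&(T[...,2]>-50)&(T[...,2]<5)&(hsv[...,0]>10)&(hsv[...,0]<26)&(hsv[...,1]<150)
print(m.sum(),np.percentile(T[m],[1,5,50,95,99],axis=0).round(1))
```

```text
pos [ 444.8 -287.6  127.7] t 4.98 f [-0.7 -0.2 -2.2] w 48.8
twist [-0.02  0.02 -7.53] off now [-4.005  9.627  0.089] off after [-5.231  9.019  0.092]
36.80185854434967
21651 [[-26.3 -22.8 -31.8]
 [-22.3 -19.6 -31.4]
 [ 11.4   0.1 -30.5]
 [ 46.5  19.6 -29.5]
 [ 52.8  22.8 -24.1]]
```

View pics/w2.png

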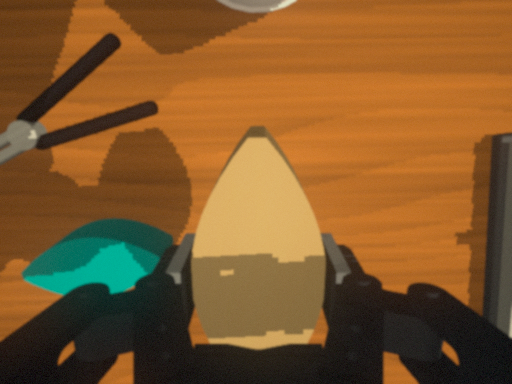

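The block is held straight: its rear tip is at (257,128), its top is 30.5 mm behind the TCP, and its centre is near tool x=0. I'll carry it over the sled.

Call:
carry_out([
  {"offset": [0,0,0],"twist": [0,0,-3.75],"jaw": 1},
  {"offset": [0,0,0],"twist": [0,0,-3.75],"jaw": 1},
  {"offset": [-0.3,0.5,0],"twist": [0,0,0],"jaw": 1},
  {"offset": [-0.5,0.85,0],"twist": [0,0,0],"jaw": 1},
  {"offset": [-0.5,0.85,0],"twist": [0,0,0],"jaw": 1},
  {"offset": [-0.5,0.85,0],"twist": [0,0,0],"jaw": 1},
  {"offset": [-0.5,0.85,0],"twist": [0,0,0],"jaw": 1},
  {"offset": [-0.5,0.85,0],"twist": [0,0,0],"jaw": 1},
  {"offset": [-0.5,0.85,0],"twist": [0,0,0],"jaw": 1},
  {"offset": [-0.5,0.85,0],"twist": [0,0,0],"jaw": 1},
  {"offset": [-0.5,0.85,0],"twist": [0,0,0],"jaw": 1},
  {"offset": [-0.5,0.85,0],"twist": [0,0,0],"jaw": 1},
])

```text
time: 6.03
eef_pos: [559.1, -26.6, 125.0]
orientation: [-0.056, 0.998, 0.001, -0.002]
ft_force: [-0.3, 0.5, -2.3]
width: 49.3
grip_force: 36.8
```

Call:
carry_out([
  {"offset": [-0.43,0.87,0],"twist": [0,0,0],"jaw": 1},
  {"offset": [0,0,0],"twist": [0,0,0],"jaw": 1},
  {"offset": [0,0,0],"twist": [0,0,0],"jaw": 1},
  {"offset": [0,0,0],"twist": [0,0,0],"jaw": 1},
])

```text
time: 6.37
eef_pos: [568.9, -1.2, 125.8]
orientation: [-0.057, 0.998, 0.0, -0.002]
ft_force: [1.2, -0.2, -1.3]
width: 49.1
grip_force: 37.0
```

Run:
```python
from h import *
delta([570.1,-1,34],goal(186.5))
p,d,K,Rm,t=cam('wrist'); cv2.imwrite('pics/w3.png',p[...,::-1]); np.savez('w3.npz',p=p,d=d,K=K,R=Rm,t=t)
W=world(d,K,Rm,t)
m=(W[...,2]>58)&(W[...,2]<74)&(W[...,0]<505)&(abs(W[...,1]+11)<80)
# frame
th=np.radians(6.48);ux=np.array([np.cos(th),np.sin(th)]);uy=np.array([-ux[1],ux[0]]);o=np.array([480,-11.24])
Q=W[...,:2]-o
print('plate',m.sum(),np.percentile(Q[m]@ux,[2,10,50,90,98]).round(1),np.percentile(Q[m]@uy,[1,50,99]).round(1))
a=np.polyfit(Q[m]@uy,Q[m]@ux,1);print('plate slope deg',np.degrees(np.arctan(a[0])))
# rails front part z~28, s<-10
m=(W[...,2]>23)&(W[...,2]<34)&(Q@ux<-12)&(Q@ux>-70)&(abs(Q@uy)<100)
v=Q[m]@uy
for s in (v<0,v>0): print('rail',s.sum(),np.percentile(v[s],[2,50,98]).round(1),np.degrees(np.arctan(np.polyfit((Q[m]@ux)[s],v[s],1)[0])))
```

```text
pos [568.9  -1.2 125.8] t 6.37 f [ 1.2 -0.2 -1.3] w 49.1
twist [ 0.04 -0.2  -0.01] off now [-5.200e-02  2.000e-03  3.061e+00] off after [-4.100e-02  3.000e-03  3.061e+00]
plate 5268 [ 0.5  1.6  6.3 11.1 12. ] [-61.8   1.4  64.1]
plate slope deg 0.06147360516333093
rail 1217 [-77.  -67.9 -59.3] 0.005093330363906093
rail 1216 [61.6 70.2 79.2] 0.6486242338428835
```

View pics/w3.png

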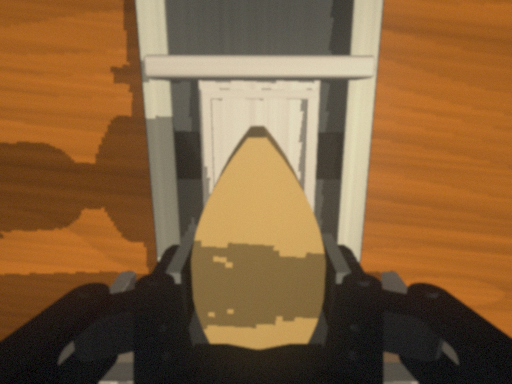

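The plate sits at (258,66), square to the track, with rail centres within about 1 mm of the first fit. The block is over the pocket, so I'll lower it.

Call:
carry_out([
  {"offset": [0,0.04,0.6],"twist": [0,0,0],"jaw": 1},
  {"offset": [0,0,0.8],"twist": [0,0,0],"jaw": 1},
  {"offset": [0,0,0.7],"twist": [0,0,0],"jaw": 1},
  {"offset": [0,0,0.5],"twist": [0,0,0],"jaw": 1},
  {"offset": [0,0,0.3],"twist": [0,0,0],"jaw": 1},
  {"offset": [0,0,0],"twist": [0,0,0],"jaw": 1},
  {"offset": [0,0,0],"twist": [0,0,0],"jaw": 1},
  {"offset": [0,0,0],"twist": [0,0,0],"jaw": 1},
])

```text
time: 7.08
eef_pos: [571.0, -0.5, 42.0]
orientation: [-0.056, 0.998, -0.0, 0.001]
ft_force: [-0.2, -0.3, -1.6]
width: 49.3
grip_force: 37.0
```

Call:
carry_out([
  {"offset": [0,0,0.07],"twist": [0,0,0],"jaw": 1},
  {"offset": [0,0,0.07],"twist": [0,0,0],"jaw": 1},
  {"offset": [0,0,0],"twist": [0,0,0],"jaw": 1},
  {"offset": [0,0,0],"twist": [0,0,0],"jaw": 1},
])

```text
time: 7.42
eef_pos: [570.2, 0.2, 36.8]
orientation: [-0.057, 0.998, -0.0, 0.0]
ft_force: [-0.2, 0.1, -1.1]
width: 48.8
grip_force: 37.0
```

Run:
```python
from h import *
delta([568.5,-.1,33.5],goal(186.5))
p,d,K,Rm,t=cam('wrist'); s=ctrl.read_state(); print(s['eef_pos'],s['ft_force'])
W=world(d,K,Rm,t); hsv=cv2.cvtColor(p,cv2.COLOR_RGB2HSV)
m=(hsv[...,0]>10)&(hsv[...,0]<26)&(hsv[...,1]<150)&(hsv[...,1]>60)&(W[...,2]>40)&(abs(W[...,0]-560)<70)&(abs(W[...,1])<30)
print('top z',np.percentile(W[m],[5,50,95],axis=0).round(1))
```

```text
pos [5.702e+02 2.000e-01 3.680e+01] t 7.42 f [-0.2  0.1 -1.1] w 48.8
twist [-0.    0.01 -0.02] off now [ 0.057 -0.003  0.109] off after [ 0.057 -0.003  0.109]
[5.70182468e+02 1.48653102e-01 3.67622397e+01] [-0.38273903 -0.18985812 -0.79303601]
top z [[523.9 -21.2  65. ]
 [559.   -0.9  66.1]
 [590.4  22.8 117.5]]
```

Call:
carry_out([
  {"offset": [0.05,0,0.05],"twist": [0,0,0],"jaw": 1},
  {"offset": [0,0,0.04],"twist": [0,0,0],"jaw": 1},
  {"offset": [0,0,0],"twist": [0,0,0],"jaw": 1},
  {"offset": [0,0,0],"twist": [0,0,0],"jaw": 1},
])

```text
time: 7.8
eef_pos: [568.6, -0.0, 33.9]
orientation: [-0.057, 0.998, -0.0, -0.0]
ft_force: [-1.5, 0.8, 0.4]
width: 48.9
grip_force: 37.1
```

Call:
carry_out([
  {"offset": [0,0,0.01],"twist": [0,0,0],"jaw": 0.4},
  {"offset": [0,0,0],"twist": [0,0,0],"jaw": 0.2},
  {"offset": [0,0,0],"twist": [0,0,0],"jaw": 0},
  {"offset": [0,0,0],"twist": [0,0,0],"jaw": 0},
  {"offset": [0,0,0],"twist": [0,0,0],"jaw": 0},
  {"offset": [0,0,0],"twist": [0,0,0],"jaw": 0},
  {"offset": [0,0,-0.5],"twist": [0,0,0],"jaw": 0},
  {"offset": [0,0,-0.9],"twist": [0,0,0],"jaw": 0},
  {"offset": [0,0,-0.9],"twist": [0,0,0],"jaw": 0},
  {"offset": [0,0,-0.9],"twist": [0,0,0],"jaw": 0},
  {"offset": [0,0,-0.9],"twist": [0,0,0],"jaw": 0},
  {"offset": [0,0,0],"twist": [0,0,0],"jaw": 0},
])

```text
time: 8.8
eef_pos: [572.5, -0.8, 163.3]
orientation: [-0.057, 0.998, -0.001, 0.005]
ft_force: [0.8, 0.3, 0.8]
width: 85.3
grip_force: 0.0
```

Call:
carry_out([
  {"offset": [0.9,0,-0.3],"twist": [0,0,0],"jaw": 1},
  {"offset": [0.9,0,0],"twist": [0,0,0],"jaw": 1},
  {"offset": [0.9,0,0],"twist": [0,0,0],"jaw": 1},
  {"offset": [0.9,0,0],"twist": [0,0,0],"jaw": 1},
  {"offset": [0.9,0,0],"twist": [0,0,0],"jaw": 1},
  {"offset": [0,0,0],"twist": [0,0,0],"jaw": 1},
  {"offset": [0,0,0],"twist": [0,0,0],"jaw": 1},
  {"offset": [0,0,0],"twist": [0,0,0],"jaw": 1},
])

```text
time: 9.47
eef_pos: [435.2, -15.4, 165.9]
orientation: [-0.056, 0.998, -0.0, 0.001]
ft_force: [0.8, -0.2, -0.0]
width: 0.3
grip_force: 0.0
```

Run:
```python
from h import *
th=np.radians(6.48);ux=np.array([np.cos(th),np.sin(th)]);uy=np.array([-ux[1],ux[0]]);o=np.array([480,-11.24])
delta(list(o-30*ux+1.1*uy)+[46],goal(186.5,35))
p,d,K,Rm,t=cam('wrist'); cv2.imwrite('pics/w4.png',p[...,::-1])
W=world(d,K,Rm,t); hsv=cv2.cvtColor(p,cv2.COLOR_RGB2HSV);Q=W[...,:2]-o;S=Q@ux;L=Q@uy
m=(W[...,2]>57)&(W[...,2]<71)&(S>30)&(S<155)&(abs(L)<40)&(hsv[...,1]>60)
pt=np.stack([S[m],L[m]],1).astype(np.float32); print('block S,L',cv2.minAreaRect(pt),np.median(W[m][:,2]))
m=(W[...,2]>58)&(W[...,2]<74)&(S<20)&(S>-15)&(abs(L)<75)
print('plate',m.sum(),np.percentile(S[m],[2,50,98]).round(1),np.percentile(L[m],[1,50,99]).round(1))
```

```text
pos [435.2 -15.4 165.9] t 9.47 f [ 0.8 -0.2 -0. ] w 0.3
twist [-4.000e-02 -3.492e+01 -3.000e-02] off now [-0.493  0.009  3.998] off after [1.884 0.007 3.561]
block S,L ((84.67931365966797, 1.1416287422180176), (11.162038803100586, 26.282554626464844), 89.70195770263672) 62.86574301133995
plate 1750 [-0.6  3.4 11. ] [-62.6 -23.8  64.6]
```

View pics/w4.png

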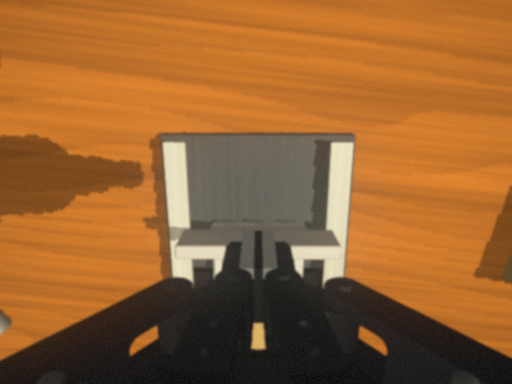

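The tool is behind the plate, whose bar is at (258,243), and the block shows between the fingers. Next I lean the tool 38° and check the placement with the top camera.

Call:
carry_out([
  {"offset": [0.8,0,-0.3],"twist": [0,-6.3,0],"jaw": 1},
  {"offset": [0.8,0,0],"twist": [0,-6.3,0],"jaw": 1},
  {"offset": [0,0,0],"twist": [0,-6.3,0],"jaw": 1},
  {"offset": [0,0,0],"twist": [0,-6.3,0],"jaw": 1},
  {"offset": [0,0,0],"twist": [0,-6.3,0],"jaw": 1},
  {"offset": [0,0,0],"twist": [0,-6.5,0],"jaw": 1},
  {"offset": [0,0,0],"twist": [0,0,0],"jaw": 1},
  {"offset": [0,0,0],"twist": [0,0,0],"jaw": 1},
])

```text
time: 10.18
eef_pos: [402.5, -21.8, 170.6]
orientation: [-0.052, 0.952, 0.019, 0.301]
ft_force: [0.8, -0.4, -0.5]
width: -0.2
grip_force: 0.0
```

Run:
```python
from h import *
th=np.radians(6.48);ux=np.array([np.cos(th),np.sin(th)]);uy=np.array([-ux[1],ux[0]]);o=np.array([480,-11.24])
delta(list(o-30*ux+1.1*uy)+[42],goal(186.5,38))
print(ctrl.read_state()['joints'].round(2))
p,d,K,Rm,t=cam('top'); cv2.imwrite('pics/t2.png',cv2.resize(p[60:235,190:295],None,fx=3.4,fy=3.4,interpolation=cv2.INTER_CUBIC)[...,::-1])
hsv=cv2.cvtColor(p,cv2.COLOR_RGB2HSV)
m=((hsv[...,0]>10)&(hsv[...,0]<24)&(hsv[...,1]<150)&(hsv[...,1]>75)&(hsv[...,2]>140)).astype(np.uint8)
s=np.zeros_like(m);s[148:205,232:270]=m[148:205,232:270]
c=max(cv2.findContours(s,0,2)[0],key=cv2.contourArea)
P=np.array([plane(u,v,64,K,Rm,t)[:2]-o for u,v in c[:,0]]);P=np.stack([P@ux,P@uy],1).astype(np.float32);print('block S,L',cv2.minAreaRect(P),P.min(0),P.max(0))
```

```text
pos [402.5 -21.8 170.6] t 10.18 f [ 0.8 -0.4 -0.5] w -0.2
twist [ 0.19 -2.95 -0.29] off now [1.146 0.074 4.432] off after [1.372 0.094 4.367]
[-0.73 -0.94  2.62  0.51  1.08 -2.56]
block S,L ((89.1724624633789, -0.8806819915771484), (49.25088882446289, 102.3082275390625), 82.48631286621094) [ 37.82276  -25.058208] [141.38596   25.054827]
```

View pics/t2.png

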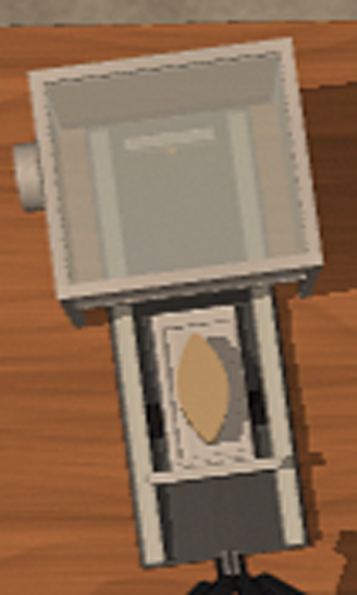

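The block lies in the pocket, centred at about (203,388) in the crop. Its yaw is about 7°, well inside the limit. J2 is at its limit in this leaned pose close to the base, so I'll move forward to relieve it.

Call:
carry_out([
  {"offset": [-0.6,0,0.5],"twist": [0,0,0],"jaw": 1},
  {"offset": [-0.6,0,0.5],"twist": [0,0,0],"jaw": 1},
  {"offset": [-0.6,0,0.5],"twist": [0,0,0],"jaw": 1},
  {"offset": [0,0,0],"twist": [0,0,0],"jaw": 1},
  {"offset": [0,0,0],"twist": [0,0,0],"jaw": 1},
  {"offset": [0,0,0],"twist": [0,0,0],"jaw": 1},
])

```text
time: 10.73
eef_pos: [473.4, -12.7, 167.4]
orientation: [-0.055, 0.951, 0.019, 0.302]
ft_force: [-0.0, 0.0, -0.4]
width: 0.2
grip_force: 0.0
```

Run:
```python
from h import *
th=np.radians(6.48);ux=np.array([np.cos(th),np.sin(th)]);uy=np.array([-ux[1],ux[0]]);o=np.array([480,-11.24])
delta(list(o-30*ux+1.1*uy)+[42],goal(186.5,38))
print(ctrl.read_state()['joints'].round(2))
```

```text
pos [473.4 -12.7 167.4] t 10.73 f [-0.   0.  -0.4] w 0.2
twist [ 0.23 -2.72  0.06] off now [3.047 0.053 2.964] off after [3.185 0.061 2.816]
[-0.52 -0.55  2.44  0.5   0.8  -2.48]
```

Call:
carry_out([
  {"offset": [0.64,0.01,0.56],"twist": [0,-2.7,0],"jaw": 1},
  {"offset": [0.64,0.01,0.56],"twist": [0,0,0],"jaw": 1},
  {"offset": [0.64,0.01,0.56],"twist": [0,0,0],"jaw": 1},
  {"offset": [0.64,0.01,0.56],"twist": [0,0,0],"jaw": 1},
  {"offset": [0.64,0.01,0.56],"twist": [0,0,0],"jaw": 1},
  {"offset": [0,0,0],"twist": [0,0,0],"jaw": 1},
  {"offset": [0,0,0],"twist": [0,0,0],"jaw": 1},
  {"offset": [0,0,0],"twist": [0,0,0],"jaw": 1},
])

```text
time: 11.4
eef_pos: [448.1, -11.4, 49.7]
orientation: [-0.053, 0.945, 0.018, 0.322]
ft_force: [0.5, 0.4, -0.5]
width: -0.6
grip_force: 0.0
```

```bash
cat > q.py <<'E'
from h import *
import sys
th=np.radians(6.48);ux=np.array([np.cos(th),np.sin(th)]);uy=np.array([-ux[1],ux[0]]);o=np.array([480,-11.24])
S=float(sys.argv[1])
delta(list(o+S*ux+1.1*uy)+[42],goal(186.5,38))
s=ctrl.read_state();q=s['eef_pos'][:2]-o
print('S,L',q@ux,q@uy,s['joints'].round(2),'fwd force',s['ft_force'][:2]@ux)
E
python3 q.py -9
```

```text
pos [448.1 -11.4  49.7] t 11.4 f [ 0.5  0.4 -0.5] w -0.6
twist [-0.11 -0.35 -0.05] off now [-0.441 -0.077  0.667] off after [-0.437 -0.078  0.669]
S,L -31.698759545171708 3.4428215113168417 [-0.59 -0.35  2.62  0.9   0.53 -2.99] fwd force 0.5432949571719271
```

Call:
carry_out([
  {"offset": [-0.1,-0.04,0.25],"twist": [0,0,0],"jaw": 1},
  {"offset": [-0.1,-0.04,0.25],"twist": [0,0,0],"jaw": 1},
  {"offset": [-0.08,0,0.06],"twist": [0,0,0],"jaw": 1},
  {"offset": [-0.08,0,0.06],"twist": [0,0,0],"jaw": 1},
  {"offset": [-0.08,0,0.06],"twist": [0,0,0],"jaw": 1},
  {"offset": [-0.08,0,0.06],"twist": [0,0,0],"jaw": 1},
  {"offset": [-0.08,0,0.06],"twist": [0,0,0],"jaw": 1},
  {"offset": [0,0,0],"twist": [0,0,0],"jaw": 1},
  {"offset": [0,0,0],"twist": [0,0,0],"jaw": 1},
])

```text
time: 12.15
eef_pos: [475.3, -7.2, 43.9]
orientation: [-0.05, 0.947, 0.018, 0.318]
ft_force: [-0.4, 0.3, -0.3]
width: -0.0
grip_force: 0.0
```

```bash
python3 q.py 0
```

```text
pos [475.3  -7.2  43.9] t 12.15 f [-0.4  0.3 -0.3] w -0.0
twist [-0.12 -0.9  -0.38] off now [-0.075 -0.115  0.134] off after [-0.072 -0.116  0.135]
S,L -4.204772517019745 4.577085363153018 [-0.51 -0.21  2.53  0.95  0.45 -2.99] fwd force -0.38566510447274394
```

Call:
carry_out([
  {"offset": [-0.1,-0.06,0.09],"twist": [0,0,0],"jaw": 1},
  {"offset": [-0.1,-0.05,0.09],"twist": [0,0,0],"jaw": 1},
  {"offset": [-0.16,0,0.13],"twist": [0,0,0],"jaw": 1},
  {"offset": [-0.16,0,0.12],"twist": [0,0,0],"jaw": 1},
  {"offset": [-0.16,0,0.12],"twist": [0,0,0],"jaw": 1},
  {"offset": [0,0,0],"twist": [0,0,0],"jaw": 1},
  {"offset": [0,0,0],"twist": [0,0,0],"jaw": 1},
])

```text
time: 12.73
eef_pos: [502.0, -7.7, 43.2]
orientation: [-0.05, 0.947, 0.018, 0.317]
ft_force: [0.2, 0.0, 1.4]
width: 0.0
grip_force: 0.0
```

```bash
python3 q.py 60
```

```text
pos [502.   -7.7  43.2] t 12.73 f [0.2 0.  1.4] w 0.0
twist [-0.14 -0.93 -0.39] off now [-0.979  0.011  0.791] off after [-0.966  0.003  0.807]
S,L 22.253232459668133 1.010044487568903 [-0.47 -0.11  2.45  0.97  0.41 -2.98] fwd force 0.23561437054222398
```

```bash
cat > w.py <<'E'
from h import *
import sys
th=np.radians(6.48);ux=np.array([np.cos(th),np.sin(th)]);uy=np.array([-ux[1],ux[0]]);o=np.array([480,-11.24])
s=ctrl.read_state();q=s['eef_pos'][:2]-o;print('tcp S',(q@ux).round(1),'L',(q@uy).round(1))
p,d,K,Rm,t=cam('wrist'); W=world(d,K,Rm,t);Q=W[...,:2]-o;S=Q@ux;L=Q@uy;Z=W[...,2]
if len(sys.argv)>1: cv2.imwrite(sys.argv[1],p[...,::-1])
for a,b in ((-60,-25),(25,60)):
    m=(L>a)&(L<b)&(Z>45)&(Z<64)&(S<200)&(S>q@ux-40); print('rear face',m.sum(),np.percentile(S[m],[10,50,90]).round(1) if m.any() else '')
E
python3 w.py pics/w5.png
```

```text
tcp S 22.3 L 1.0
rear face 1744 [28.7 29.5 30.2]
rear face 1746 [28.9 29.6 30.5]
```

View pics/w5.png

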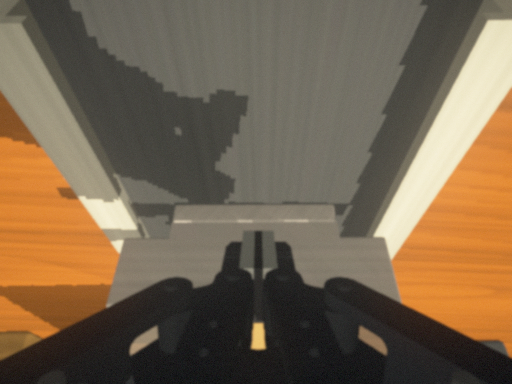

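The picture shows the plate's rear face squarely ahead of the fingertips, at S=29.5 mm on both sides. The sled is moving straight, so I'll keep pushing.

Call:
carry_out([
  {"offset": [-0.2,0,0.155],"twist": [0,0,0],"jaw": 1},
  {"offset": [-0.22,0,0.17],"twist": [0,0,0],"jaw": 1},
  {"offset": [-0.22,0,0.17],"twist": [0,0,0],"jaw": 1},
  {"offset": [-0.22,0,0.17],"twist": [0,0,0],"jaw": 1},
  {"offset": [-0.22,0,0.17],"twist": [0,0,0],"jaw": 1},
  {"offset": [-0.22,0,0.17],"twist": [0,0,0],"jaw": 1},
  {"offset": [-0.2,0,0.155],"twist": [0,0,0],"jaw": 1},
  {"offset": [-0.15,0,0.115],"twist": [0,0,0],"jaw": 1},
  {"offset": [0,0,0],"twist": [0,0,0],"jaw": 1},
])

```text
time: 13.53
eef_pos: [564.7, -1.1, 42.9]
orientation: [-0.05, 0.947, 0.018, 0.318]
ft_force: [0.5, -0.3, -0.3]
width: 0.5
grip_force: 0.0
```

```bash
python3 q.py 130; python3 w.py
```

```text
pos [564.7  -1.1  42.9] t 13.53 f [ 0.5 -0.3 -0.3] w 0.5
twist [-0.16 -0.89 -0.38] off now [-1.17   0.031  0.923] off after [-1.156  0.02   0.941]
S,L 85.29313291102933 0.47244014227666525 [-0.37  0.06  2.28  0.96  0.35 -2.89] fwd force 0.47290225215777065
tcp S 85.3 L 0.5
rear face 1655 [91.8 92.5 93.2]
rear face 1693 [92.  92.7 93.5]
```

Call:
carry_out([
  {"offset": [-0.16,0,0.125],"twist": [0,0,0],"jaw": 1},
  {"offset": [-0.19,0.01,0.147],"twist": [0,0,0],"jaw": 1},
  {"offset": [-0.19,0.01,0.147],"twist": [0,0,0],"jaw": 1},
  {"offset": [-0.19,0,0.147],"twist": [0,0,0],"jaw": 1},
  {"offset": [-0.19,0,0.147],"twist": [0,0,0],"jaw": 1},
  {"offset": [-0.19,0,0.147],"twist": [0,0,0],"jaw": 1},
  {"offset": [-0.16,0,0.125],"twist": [0,0,0],"jaw": 1},
  {"offset": [-0.1,0,0.078],"twist": [0,0,0],"jaw": 1},
  {"offset": [0,0,0],"twist": [0,0,0],"jaw": 1},
])

```text
time: 14.33
eef_pos: [616.2, 5.2, 42.1]
orientation: [-0.05, 0.947, 0.018, 0.318]
ft_force: [0.1, -0.8, -0.5]
width: 0.1
grip_force: 0.0
```

```bash
python3 q.py 160; python3 w.py
```

```text
pos [616.2   5.2  42.1] t 14.33 f [ 0.1 -0.8 -0.5] w 0.1
twist [-0.14 -0.9  -0.39] off now [-0.605  0.01   0.46 ] off after [-0.597  0.005  0.47 ]
S,L 137.20284193097376 0.9478034451116712 [-0.31  0.19  2.14  0.89  0.33 -2.77] fwd force 0.055937687240488906
tcp S 137.2 L 0.9
rear face 1590 [143.4 144.2 144.9]
rear face 1545 [144.1 144.8 145.6]
```

Call:
carry_out([
  {"offset": [-0.053,0,0.041],"twist": [0,0,0],"jaw": 1},
  {"offset": [-0.053,0,0.041],"twist": [0,0,0],"jaw": 1},
  {"offset": [-0.053,0,0.041],"twist": [0,0,0],"jaw": 1},
  {"offset": [-0.053,0,0.041],"twist": [0,0,0],"jaw": 1},
  {"offset": [-0.053,0,0.041],"twist": [0,0,0],"jaw": 1},
  {"offset": [-0.053,0,0.041],"twist": [0,0,0],"jaw": 1},
])

```text
time: 14.88
eef_pos: [627.3, 6.6, 41.7]
orientation: [-0.05, 0.947, 0.018, 0.317]
ft_force: [-4.7, -0.2, 4.2]
width: 0.0
grip_force: 2.9
```

Call:
carry_out([
  {"offset": [-0.03,0,0.023],"twist": [0,0,0],"jaw": 1},
  {"offset": [-0.03,0,0.023],"twist": [0,0,0],"jaw": 1},
  {"offset": [-0.03,0,0.023],"twist": [0,0,0],"jaw": 1},
  {"offset": [-0.03,0,0.023],"twist": [0,0,0],"jaw": 1},
])

```text
time: 15.22
eef_pos: [631.8, 7.1, 41.7]
orientation: [-0.05, 0.947, 0.018, 0.317]
ft_force: [-5.2, 0.8, 4.6]
width: 0.2
grip_force: 2.9
```

```bash
python3 q.py 175; python3 w.py
```

```text
pos [631.8   7.1  41.7] t 15.22 f [-5.2  0.8  4.6] w 0.2
twist [-0.12 -0.94 -0.4 ] off now [-0.594  0.006  0.438] off after [-0.586  0.001  0.447]
S,L 152.87932034349055 1.058399531218306 [-0.3   0.22  2.1   0.86  0.32 -2.73] fwd force -5.1147522259259635
tcp S 152.9 L 1.1
rear face 1572 [158.6 159.3 160.1]
rear face 1525 [159.4 160.2 160.9]
```

Call:
carry_out([
  {"offset": [-0.03,0,0.023],"twist": [0,0,0],"jaw": 1},
  {"offset": [-0.03,0,0.023],"twist": [0,0,0],"jaw": 1},
  {"offset": [-0.03,0,0.023],"twist": [0,0,0],"jaw": 1},
])

```text
time: 15.52
eef_pos: [635.1, 7.4, 41.6]
orientation: [-0.05, 0.947, 0.018, 0.317]
ft_force: [-6.3, -0.8, 5.1]
width: 0.1
grip_force: 3.2
```

Call:
carry_out([
  {"offset": [-0.03,0,0.023],"twist": [0,0,0],"jaw": 1},
  {"offset": [-0.03,0,0.023],"twist": [0,0,0],"jaw": 1},
  {"offset": [-0.03,0,0.023],"twist": [0,0,0],"jaw": 1},
])

```text
time: 15.77
eef_pos: [638.2, 7.8, 41.5]
orientation: [-0.05, 0.947, 0.018, 0.317]
ft_force: [-20.6, -3.1, 15.1]
width: 0.2
grip_force: 10.7
```

```bash
python3 q.py 175; python3 w.py
```

```text
pos [638.2   7.8  41.5] t 15.77 f [-20.6  -3.1  15.1] w 0.2
twist [-0.11 -0.97 -0.39] off now [-0.427  0.003  0.3  ] off after [-0.421 -0.     0.307]
S,L 159.3603565661058 1.0979591280445162 [-0.29  0.24  2.08  0.85  0.32 -2.71] fwd force -20.79067510456945
tcp S 159.4 L 1.1
rear face 1582 [164.8 165.6 166.3]
rear face 1512 [165.6 166.4 167.1]
```

Run:
```python
from h import *
th=np.radians(6.48);ux=np.array([np.cos(th),np.sin(th)]);o=np.array([480,-11.24])
z=np.load('top0.npz');K,Rm,t=[z[k] for k in ['K','R','t']]
for v in (148,151,154): print((plane(190+168/3.4,60+v/3.4,34,K,Rm,t)[:2]-o)@ux)
p,d,*_=cam('top')
a=cv2.resize(p[70:190,195:290],None,fx=4,fy=4,interpolation=cv2.INTER_CUBIC)
b=cv2.resize(z['p'][70:190,195:290],None,fx=4,fy=4,interpolation=cv2.INTER_CUBIC)
cv2.imwrite('pics/t3.png',np.hstack([b,a])[...,::-1])
```

```text
332.66623848774543
329.65718528525184
326.64896616920475
```

View pics/t3.png

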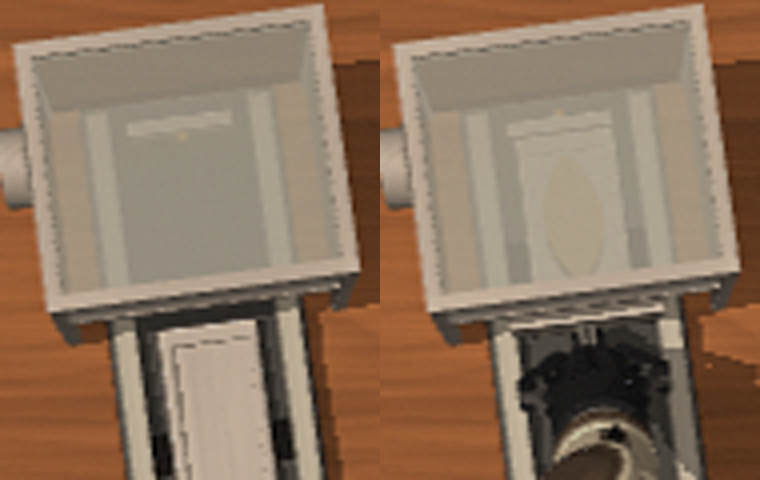

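The right half shows the sled's front end tight against the stop bar at about (560,130), the pin pushed back, and the block still in the pocket. It's home, so I'll back off.

Call:
carry_out([
  {"offset": [0.03,0,-0.023],"twist": [0,0,0],"jaw": 1},
  {"offset": [0.08,0,-0.062],"twist": [0,0,0],"jaw": 1},
  {"offset": [0.16,0,-0.125],"twist": [0,0,0],"jaw": 1},
  {"offset": [0.24,0,-0.185],"twist": [0,0,0],"jaw": 1},
  {"offset": [0.24,0,-0.185],"twist": [0,0,0],"jaw": 1},
  {"offset": [0.24,0,-0.185],"twist": [0,0,0],"jaw": 1},
  {"offset": [0.24,0,-0.185],"twist": [0,0,0],"jaw": 1},
  {"offset": [0.16,0,-0.125],"twist": [0,0,0],"jaw": 1},
  {"offset": [0,0,0],"twist": [0,0,0],"jaw": 1},
  {"offset": [0,0,0],"twist": [0,0,0],"jaw": 1},
])

```text
time: 16.7
eef_pos: [586.1, 1.9, 42.4]
orientation: [-0.05, 0.947, 0.018, 0.318]
ft_force: [-0.4, 0.5, -0.3]
width: 0.1
grip_force: 0.0
```

Run:
```python
from h import *
th=np.radians(6.48);ux=np.array([np.cos(th),np.sin(th)]);uy=np.array([-ux[1],ux[0]]);o=np.array([480,-11.24])
s=ctrl.read_state();print(s['ft_force'],((s['eef_pos'][:2]-o)@ux).round(1))
p,d,K,Rm,t=cam('wrist'); W=world(d,K,Rm,t);Q=W[...,:2]-o;S=Q@ux;L=Q@uy;Z=W[...,2]
for a,b in ((-60,-20),(20,60)):
    m=(L>a)&(L<b)&(Z>40)&(Z<64)&(S<200)&(S>140); print(m.sum(),np.percentile(S[m],[10,50,90]) if m.any() else '')
```

```text
[-0.35530812  0.52803826 -0.25492482] 107.0
75 [164.52677526 165.41991921 166.17524616]
43 [165.39526923 166.29584749 167.37542222]
```

The sled stayed put with its rear face at 166 mm, and the tool is clear of everything. Handing in.

```bash
python3 -c "
from cell import ctrl
print(ctrl.close_job())"
```

```text
the job is handed in; nothing more can be done
None
```

I laid the block in the sled's pocket, pushed the sled against the stop (about 26 N on the wrist at contact), backed the tool clear and handed the job in; the hand-in returned no verdict, and I had no direct pin reading, only the camera images, the rise in force and the sled holding its position.

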